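Shut and latch the calibration-weight pen

TASK

The gate of the small bench pen is held open by its gravity latch bar. Lift the bar by its red ball clear of the yellow hold-open catch, swing the gate shut against the sprung rubber buffer with the bar held up over the yellow keeper, and let the bar drop down behind the keeper so the gate stays latched; then let go. Push gently, by feel, because the keeper is never set quite the same and must not be rammed; leave everything standing in and around the pen as it is.

Things in the scene. Friction and masses are not known exactly. Their poses are not given: they have to be found in the camera images.
- pen: Fixed pen screwed to the bench: aluminium base plate 8 mm thick, clear fences 66 mm high at the sides and back, open at the front where the gate is. Origin on the gate's vertical hinge axis at bench height. Own z up; own -x is the front (gate swings out that way); the shut gate runs from the hinge along own -y. Contents stand 45 to 85 mm behind the gate line, none higher than 55 mm.
- hinge_axis (a point): Point on the gate's vertical hinge axis, 88 mm over the bench (the height of the latch bar's pivot).
- gate (a joint): Gate angle, rad: 0 = along the pen's own -y (shut), growing as it swings outward to the pen's own -x, at most 1.36. It swings freely with slight friction. Held open by the bar, it is at 1.05 or more and cannot swing shut while the bar is down. Latched, it reads between about -0.09 and 0.09 according to how the keeper is set.
- latch_bar (a joint): Angle of the latch bar, rad: 0 = level (down on its rest), growing as its free end is lifted, at most 0.5; it falls by its own weight (about 1 N at the ball). Blue bar 8 x 8 mm over the gate's top rail, 84 to 92 mm over the bench, pivoted on the gate 20 mm from the hinge axis, free end 164 mm from it. Lifted to 0.14 or more it clears both yellow catches; resting on one it reads about 0.13.
- knob (a point): Centre of the red ball, 22 mm in diameter, fixed on the bar on a short stem: 80 mm from the bar's pivot toward its free end and 30 mm above the bar's axis, so with the bar level it is 100 mm from the hinge axis and 118 mm over the bench. The ball lifts the bar and swings the gate. The bar's top is 26 mm below the ball's centre.
- open_post: Fixed post with the yellow hold-open catch, 12 mm thick across the bar's path and 18 mm wide, top 100 mm over the bench, 145 mm from the hinge axis at gate angle 0.98. Origin at its foot, on the base plate's top (8 mm over the bench). Pushing the bar or gate against it with more than 20 N damages it.
- latch_post: Fixed aluminium post at the shut end, 145 mm from the hinge axis; origin at its foot, 8 mm over the bench, own x square to the shut gate and pointing into the pen. It carries the keeper and the buffer. Gate and bar must never be rammed against it with more than 20 N.
- weight_200: Calibration weight, silver, 30 mm across, 45 mm high, standing in the pen; origin at the centre of its underside. Leave alone.
- weight_100: Smaller calibration weight, silver, 24 mm across, 37 mm high, standing in the pen; origin at the centre of its underside. Leave alone.
- vial_1: White vial with a blue cap, 22 mm across, 46 mm high, standing in the pen; origin at the centre of its underside. Leave alone.
- vial_4: White vial with a red cap, 22 mm across, 46 mm high, standing in the pen; origin at the centre of its underside. Leave alone.
- paste_jar: White jar with a teal lid, 52 mm across, 55 mm high, loose on the bench; origin at the centre of its underside. Leave alone.
- kapton: Roll of amber tape, 69 mm across, 19 mm high, lying loose on the bench; origin at the centre of its underside. Leave alone.
- gate_leaf: The gate: aluminium frame with a clear pane, 10 mm thick, 133 mm long from the hinge, 30 to 82 mm over the bench; it carries the latch bar. Origin on the hinge axis at bench height; own -y runs along the gate to its free end, own x is square to it and points into the pen when shut.
- keeper_mid (a point): Where the bar comes to lie, 100 mm over the bench (the keeper's top), with the keeper at mid setting. The keeper is a yellow wall 24 mm thick, 18 mm wide, just to the front of this point; the bar passes over it from the front and drops behind it. Keeper and buffer together are clamped anywhere within 12 mm (0.083 rad) either way along the bar's arc: not measured, it must be felt.
- buffer_mid (a point): Face of the sprung black rubber buffer (12 mm in diameter) with the keeper at mid setting, 123 mm from the hinge axis, 67 mm over the bench. The bar clears the keeper once some 3 to 4.5 N is felt at the ball, growing by 2.5 to 3.5 N per mm of ball travel. Once the bar is down, the buffer keeps the gate pressed out against the keeper.
- buffer (a joint): How far the rubber buffer is pressed in, m: 0 = free (gate away from it). It pushes with 1.2 N as it is touched and 2.2 N more per mm: 3.4 N at the 1 mm at which the bar just clears the keeper, 10 N at 4 mm, which is the most it bears (some 9 to 12 N felt at the ball); beyond that it is damaged.

How it is judged (in metres and radians):
On the way, in this order (a step that is already met when the one before it is completed fails the run):
1. the bar is lifted clear of the hold-open catch while the gate still stands open (value of joint latch_bar above 0.125 rad and value of joint gate above 1 rad), for 0.1 s.
2. the gate is swung in with the bar held up over the keeper (value of joint latch_bar above 0.1 rad and value of joint gate below 0.13 rad), for 0.05 s.
At the end, for the whole second after the job is handed in: The gate is shut (gate angle under 0.105 rad) with the bar dropped behind the keeper (bar angle under 0.04 rad), both at rest, and the weights, vials, jar and tape are within 15 mm of where they stood (value of joint gate below 0.105 rad and value of joint latch_bar below 0.04 rad and velocity of joint gate between -0.05 and 0.05 rad/s and velocity of joint latch_bar between -0.05 and 0.05 rad/s and distance of each of weight_200, weight_100, vial_1, vial_4, paste_jar, kapton from where it was at the start of the episode below 0.015 m); the robot touches nothing.
It fails at once if the gate is forced against the rubber buffer with more than 10 N (buffer pressed in more than 4 mm) (value of joint buffer above 0.004 m).
It fails at once if gate and bar press on the hold-open post with more than 20 N, or on the latch post and what it carries with more than 20 N (contact force between any of open_post, latch_post and gate_leaf above 20 N).
It fails at once if a weight, vial, the jar or the tape is moved more than 15 mm (distance of any of weight_200, weight_100, vial_1, vial_4, paste_jar, kapton from where it was at the start of the episode above 0.015 m).
It also fails if it takes over 64 s, if anything falls off the work surface, if the arm or the gripper's body presses on something with over 40 N, if the wrist force passes 120 N, or if a joint passes its speed limit or range.

ROBOT

A 7-joint arm with a two-finger parallel gripper is mounted at the origin on a cart in front of the work surface, level with it; the furniture and walls round the work are solid. World frame = base frame: x ahead of the robot, y to its left, z up, the work surface at z = 0. Lengths are in mm, angles in rad, forces in N, time in s.
With the tool pointing down it reaches from about 350 to 775 mm from the base axis. Payload 3.1 kg.
Tool frame: the origin (TCP) lies between the finger pads; the fingertips stand 19 mm ahead of it and the grasp point (between the pads) is the TCP; z points along the fingers, y is the line along which they close (so a half turn about z gives the same grasp; the last joint's range is limited). The gripper opens to 85 mm and grips with 20 to 120 N. Pads are 22 mm wide; open, the fingers measure 114 mm over their backs; the gripper's body (76 mm by 85 mm) begins 54 mm behind the grasp point. The pads swing forward as they close: fully open they stand 13 mm farther back than shut.
Start: joints at [1.266, 0.311, 0.014, 1.512, -0.004, 1.319, -0.027], TCP at [142.915, -531.124, 250.304] pointing down, gripper open.
Joint ranges: [-2.7, 2.7], [-0.3, 1.91], [-1.27, 1.3], [0.12, 2.57], [-1.44, 4.58], [0.2, 2.03], [-3.05, 3.05]. Speed limits (rad/s): [2.79, 2.79, 3.14, 3.14, 3.14, 3.14, 3.14].

INTERFACE

Orientations are given as a unit quaternion [w, x, y, z].
In Python, from station import sensors, camera, camera_info, manip gives the robot as it stands.
- The arm moves only by the tool jog_arm, never from a script. Its argument "moves" is a list of rows, each a list of 6 numbers: the shift along the tool's x, y, z in m, then the turn, a rotation vector about the tool's x, y, z in degrees. In form: [[tx, ty, tz, ax, ay, az], ...]. A call has 1 to 20 rows; each row is the pose to reach, as a shift and turn from the pose commanded when the call began, along the tool's axes at that moment; what a row does not reach only later rows make up. A row lasts 1/10 s, in which the tool goes at most 50 mm and 8.59 degrees, less where a joint would pass 70% of its speed; a pose out of reach is approached as far as the arm can. A call with a gripper value outside its range is refused whole. "grip" is the closure, from -1 (fully open) to 1 (shut), set as the call begins (left out, the last holds). The fingers move at their own pace and stop on an object; "squeeze" is the grip in N (left out, the last holds). Time passes only in rows, so rows that repeat a pose let the fingers close. It gives the time, the measured TCP pose, the force, the opening and the grip force at its end, in the units of the state.
- sensors.read_state(): the state, without advancing time (a new reading comes with each control period).
- camera(name): name is "side" or "top"; returns the picture (480x640x3 uint8, red, green, blue); there is no depth.
- camera_info(name): a dict with "fx", "fy", "cx", "cy" (pixels), "D" ([k1, k2, p1, p2, k3] as OpenCV has them; the pictures are not rectified), "R" (3x3) and "t" (3): a world point X has camera coordinates R X + t. Camera axes: x right, y down, z forward; pixel columns grow to the right and rows downward; lengths in mm; the calibration is good to about 2 mm. A picture is of the moment at which its call begins. camera_info takes no time and is no camera call.
- manip.close_job(): hands the job in; it is judged then, once.
The state is a dict: "time": time; "qpos": joint angles; "qd": joint speeds; "tau": joint torques, N m; "tool_pos": TCP position; "orientation": TCP orientation; "contact_force": force on the tool from outside, world axes, zero at the start; "wrist_torque": the same for the moment, N m; "width": finger opening in mm; "finger_force": force on a finger pad.
Only numpy, scipy, OpenCV 4.12 (cv2) and the standard library are available. Lean on these libraries where they do the work, as an engineer would, in place of code of your own. Each camera call takes 0.05 s, during which the arm holds its last target. There are 200 camera calls.

## Working session

There is one attempt and no reset: what is moved stays moved. The work goes in short steps, Python scripts to look and compute and a tool call to move; the robot and the scene stay as the last step left them, time stands still between calls to the robot, and variables do not carry over. Pictures are saved under pics/ and viewed, at most 10 in all, crops included, and the job is handed in when it is done.

Besides the shell and the picture viewer there is one more tool, called after ">>>" by a JSON object that holds its "fn" and its "kwargs". jog_arm: Moves the arm, as the interface text tells. Its arguments: {"type":"object","properties":{"moves":{"type":"array"},"grip":{"type":"number"},"squeeze":{"type":"number"}},"required":["moves"]}

```bash
mkdir -p pics
python3 - <<'E'
from station import sensors,camera,camera_info
import cv2,numpy as np
for n in("side","top"):
    im=camera(n);cv2.imwrite(f"pics/{n}0.png",im[:,:,::-1]);i=camera_info(n);R=np.array(i["R"]);print(n,{k:np.round(v,3).tolist() for k,v in i.items()},(-R.T@np.array(i["t"])).round())
print(sensors.read_state())
E
```

```text
side {'fx': 560.578, 'fy': 560.578, 'cx': 323.971, 'cy': 243.828, 'D': [-0.005, 0.0, 0.0, 0.0, 0.0], 'R': [[-0.755, -0.656, -0.009], [-0.59, 0.684, -0.429], [0.287, -0.319, -0.903]], 't': [615.242, 187.759, 1067.69]} [ 268.  616. 1050.]
top {'fx': 501.978, 'fy': 501.978, 'cx': 319.123, 'cy': 236.113, 'D': [-0.029, 0.0, 0.0, 0.0, 0.0], 'R': [[0.008, -1.0, -0.008], [-0.997, -0.007, -0.083], [0.083, 0.009, -0.997]], 't': [286.506, 600.482, 1146.062]} [ 501.  281. 1194.]
{'time': 0.1, 'qpos': array([ 1.2662946 ,  0.31166279,  0.01399471,  1.51292915, -0.00439144,
        1.31920852, -0.02720952]), 'qd': array([ 9.08669490e-04, -1.88925085e-03,  3.85444806e-05, -6.24307118e-03,
       -3.90344083e-04,  5.00848782e-04,  1.54957189e-03]), 'tau': array([ 5.17414173e-04, -3.80854511e+01,  1.46337091e-01, -2.31240517e+01,
        1.21624515e-02,  8.05156800e-03, -4.71952512e-05]), 'tool_pos': array([ 142.72980837, -530.50450708,  249.30718798]), 'orientation': array([-1.07155504e-03,  9.91374320e-01,  1.31056372e-01, -1.91912191e-04]), 'contact_force': array([-0.27003636,  0.3436076 ,  0.11466201]), 'wrist_torque': array([ 0.06235645,  0.04048142, -0.01452044]), 'finger_force': 0.0, 'width': 85.13664175599159}
```

View pics/side0.png

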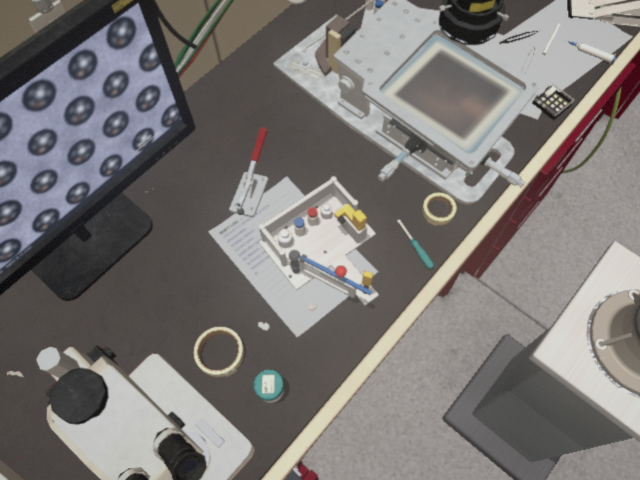

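View pics/top0.png

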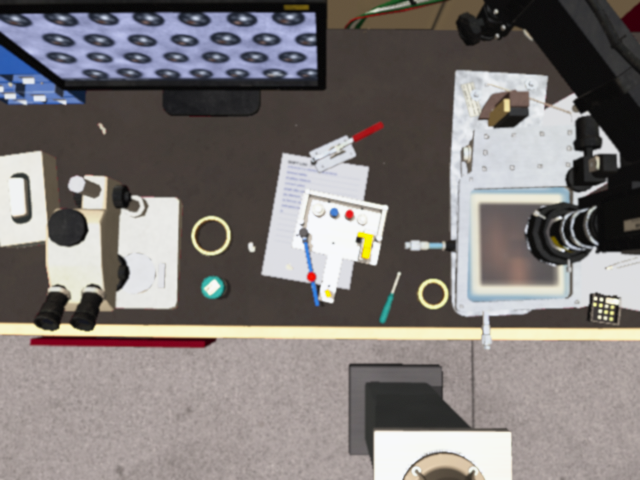

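Side view: red ball at about (341,271), hinge cap (295,258), keeper (352,217), hold-open catch (368,279). Top view: ball (311,277), hinge cap (305,232), bar end (317,303), keeper (367,245), catch (328,295). The gate stands open with the bar behind the catch.

```bash
cat > h.py <<'E'
import cv2,numpy as np
from station import sensors,camera,camera_info
def ray(n,px):
    i=camera_info(n);K=np.array([[i["fx"],0,i["cx"]],[0,i["fy"],i["cy"]],[0,0,1]])
    p=cv2.undistortPoints(np.array([[px]],float),K,np.array(i["D"]))[0,0]
    R=np.array(i["R"]);return -R.T@np.array(i["t"]),R.T@np.r_[p,1]
def onz(n,px,z):
    c,d=ray(n,px);return c+d*(z-c[2])/d[2]
def tri(a,b):
    A=[];B=[]
    for n,p in(("side",a),("top",b)):
        c,d=ray(n,p);d/=np.linalg.norm(d);P=np.eye(3)-np.outer(d,d);A.append(P);B.append(P@c)
    return np.linalg.lstsq(np.vstack(A),np.hstack(B),rcond=None)[0]
ROI={"side":(240,160,150,150),"top":(255,170,140,145)}
HS={"red":[((0,130,90),(6,255,255)),((174,130,90),(180,255,255))],"blue":[((105,130,60),(120,255,255))],"yel":[((20,150,110),(32,255,255))]}
def blobs(n,col,im,amin=12):
    x,y,w,h=ROI[n];H=cv2.cvtColor(im[y:y+h,x:x+w],cv2.COLOR_RGB2HSV)
    m=sum(cv2.inRange(H,np.array(a),np.array(b)) for a,b in HS[col])
    k,_,s,c=cv2.connectedComponentsWithStats(m)
    ys=[]
    for j in range(1,k):
        if s[j,4]>=amin: ys.append((s[j,4],c[j]+[x,y],s[j,:4]+[x,y,0,0]))
    return sorted(ys,key=lambda t:-t[0])
E
python3 - <<'E'
from h import *
for n in("side","top"):
    im=cv2.imread(f"pics/{n}0.png")[:,:,::-1].copy()
    for c in HS: print(n,c,[(int(a),p.round(1).tolist(),b.tolist()) for a,p,b in blobs(n,c,im)])
    x,y,w,h=ROI[n];globals()[n]=cv2.resize(im[y:y+145,x:x+140],(0,0),fx=2.8,fy=2.8,interpolation=2)
cv2.imwrite("pics/crop.png",np.hstack([side,top])[:,:,::-1])
E
```

```text
side red [(71, [340.3, 270.8], [336, 267, 10, 9]), (44, [312.0, 211.5], [309, 208, 7, 8])]
side blue []
side yel []
top red [(59, [311.2, 276.4], [307, 272, 9, 9]), (50, [349.0, 214.1], [346, 210, 7, 9])]
top blue [(106, [314.8, 293.9], [311, 282, 9, 24]), (71, [307.7, 256.1], [304, 242, 8, 29]), (35, [333.7, 211.9], [331, 209, 6, 7])]
top yel [(225, [365.9, 244.2], [358, 232, 15, 27]), (26, [327.5, 293.2], [325, 290, 6, 7])]
```

View pics/crop.png

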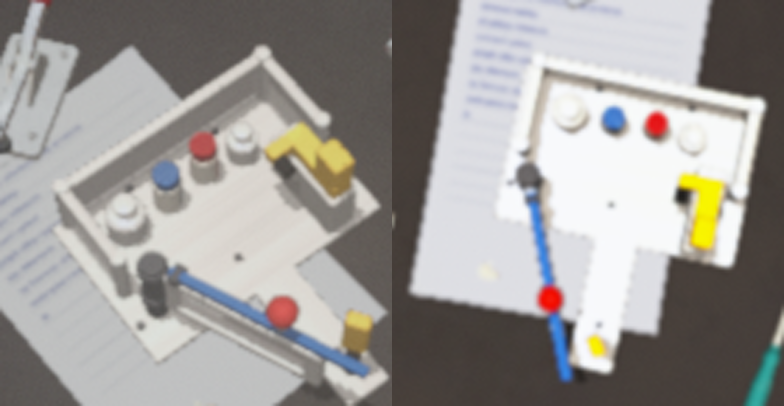

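Run:
```python
from h import *
b=tri((340.3,270.8),(311.2,276.6));print("ball",b.round(1),onz("side",(340.3,270.8),118).round(1),onz("top",(311.2,276.6),118).round(1))
h=tri((294.3,254.3),(303.6,232.1));print("hinge cap",h.round(1))
e=tri((370.4,292.5),(316.8,305));print("barend",e.round(1))
for z in(88,100): print(onz("side",(294.3,254.3),z).round(1),onz("top",(303.6,232.1),z).round(1))
h=(h+0)[:2]
for q in(b,e): d=q[:2]-h; print(np.linalg.norm(d),np.degrees(np.arctan2(d[1],d[0])))
# corners at base plate / posts (top view)
print("catch",onz("top",(327.5,293.5),100)); print("keeper",onz("top",(365.5,244),100))
# pen orientation: back fence top corners 66mm
A=onz("top",(255+(540-392)/2.8,170+60/2.8),66);B=onz("top",(255+(762-392)/2.8,170+104/2.8),66);print(A,B,np.degrees(np.arctan2(*(B-A)[1::-1])))
```

```text
ball [505.3 307.5 119.8] [507.3 308.  118. ] [503.7 306.4 118. ]
hinge cap [603.7 326.   80.7]
barend [443.6 295.2  92.1]
[602.3 329.   88. ] [601.9 324.9  88. ]
[598.2 332.6 100. ] [600.8 324.4 100. ]
100.14392231882559 -169.33075977187636
163.03575198804387 -169.12006970146774
catch [467.53862024 271.19688818 100.        ]
keeper [575.6388841  188.93728013 100.        ]
[696.74129415 317.01843163  66.        ] [661.94861212 137.07586527  66.        ] -100.94334743455016
```

```bash
cat >> h.py <<'E'
from scipy.spatial.transform import Rotation as Ro
def rel(cmd,targets):
    """cmd=(x,y,z,yaw of tool x deg), tool down; targets likewise, world mm -> rows in tool axes"""
    def R(a): a=np.radians(a);return np.array([[np.cos(a),np.sin(a),0],[np.sin(a),-np.cos(a),0],[0,0,-1.]])
    for t in targets:
        d=R(cmd[3]).T@(np.array(t[:3])-cmd[:3])/1000
        w=Ro.from_matrix(R(cmd[3]).T@R(t[3])).as_rotvec(degrees=True)
        print("[%.4f, %.4f, %.4f, 0, 0, %.2f]"%(*d,w[2]))
E
python3 - <<'E'
from h import *
for a,b in [((472,12),(560,235)),((460,95),(518,238)),((487,170),(487,330)),((335,45),(510,105))]: print(tri(a,b).round())
rel((143,-531,250,15),[(143,-531,330,15),(300,-270,340,15),(390,-80,340,15),(410,100,320,14),(505,307,200,11),(505,307,170,11)])
E
```

```text
[ 576. -108.  373.]
[ 578. -135.  141.]
[411. -51. 128.]
[ 912. -156.   43.]
[0.0000, 0.0000, -0.0800, 0, 0, 0.00]
[0.2192, -0.2115, -0.0900, 0, 0, 0.00]
[0.3553, -0.3717, -0.0900, 0, 0, 0.00]
[0.4212, -0.5404, -0.0700, 0, 0, 1.00]
[0.5666, -0.7158, 0.0500, 0, 0, 4.00]
[0.5666, -0.7158, 0.0800, 0, 0, 4.00]
```

>>> {"fn": "jog_arm", "kwargs": {"moves": [[0,0,-0.05,0,0,0],[0,0,-0.09,0,0,0],[0.04,-0.04,-0.09,0,0,0],[0.08,-0.077,-0.09,0,0,0],[0.11,-0.106,-0.09,0,0,0],[0.14,-0.135,-0.09,0,0,0],[0.17,-0.164,-0.09,0,0,0],[0.195,-0.188,-0.09,0,0,0],[0.219,-0.2115,-0.09,0,0,0],[0.245,-0.245,-0.09,0,0,0],[0.27,-0.275,-0.09,0,0,0],[0.29,-0.305,-0.09,0,0,0],[0.31,-0.335,-0.09,0,0,0],[0.335,-0.365,-0.09,0,0,0],[0.335,-0.365,-0.09,0,0,0],[0.335,-0.365,-0.09,0,0,0]], "grip": 0}}

```text
time: 1.7
tool_pos: [371.4, -91.0, 340.0]
orientation: [0.0, 0.991, 0.132, -0.0]
contact_force: [1.0, -0.6, -0.3]
width: 42.8
finger_force: 0.0
```

Run:
```python
from h import *
rel((371.5,-91.5,340,15.1),[(405,100,320,14),(505.5,307.2,180,10.8)])
```

```text
[0.0822, -0.1762, 0.0200, 0, 0, 1.10]
[0.2332, -0.3500, 0.1600, 0, 0, 4.30]
```

>>> {"fn": "jog_arm", "kwargs": {"moves": [[0.02,-0.044,0,0,0,0],[0.04,-0.088,0,0,0,1],[0.06,-0.132,0,0,0,1],[0.082,-0.176,0.02,0,0,1],[0.105,-0.205,0.04,0,0,2],[0.13,-0.235,0.06,0,0,3],[0.155,-0.265,0.085,0,0,4],[0.185,-0.295,0.11,0,0,4.3],[0.21,-0.325,0.135,0,0,4.3],[0.2332,-0.35,0.16,0,0,4.3],[0.2332,-0.35,0.16,0,0,4.3],[0.2332,-0.35,0.16,0,0,4.3],[0.2332,-0.35,0.16,0,0,4.3]]}}

```text
time: 3.0
tool_pos: [506.8, 305.0, 180.8]
orientation: [0.001, 0.996, 0.092, 0.001]
contact_force: [0.4, 0.4, 0.3]
width: 43.1
finger_force: 0.0
```

Run:
```python
from h import *
o=[]
for n in("side","top"):
    im=camera(n);x,y,w,h=ROI[n];o.append(cv2.resize(im[y:y+145,x:x+140],(0,0),fx=2.8,fy=2.8,interpolation=2))
    print(n,[(int(a),p.round(1).tolist()) for a,p,b in blobs(n,"red",im)])
cv2.imwrite("pics/c2.png",np.hstack(o)[:,:,::-1])
s=sensors.read_state();print(s["tool_pos"],s["contact_force"],s["qpos"].round(2),s["orientation"])
```

```text
side [(54, [312.1, 211.6]), (36, [342.3, 271.3])]
top [(48, [349.1, 214.2])]
[506.86010334 305.32581687 181.75762867] [ 0.31694683 -0.33867232  0.58686374] [-0.05  0.56 -0.79  1.48  0.41  1.27 -2.27] [3.74678498e-04 9.95716586e-01 9.24471662e-02 1.36470915e-03]
```

View pics/c2.png

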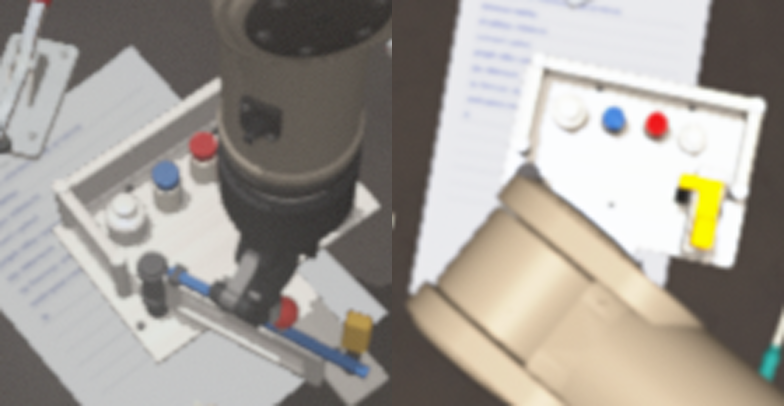

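>>> {"fn": "jog_arm", "kwargs": {"moves": [[0,0,0.01,0,0,0],[0,0,0.02,0,0,0],[0,0,0.03,0,0,0],[0,0,0.04,0,0,0],[0,0,0.05,0,0,0],[0,0,0.058,0,0,0],[0,0,0.058,0,0,0],[0,0,0.058,0,0,0]]}}

```text
time: 3.9
tool_pos: [505.7, 307.1, 122.1]
orientation: [-0.0, 0.996, 0.094, -0.0]
contact_force: [0.7, 0.5, 0.1]
width: 42.8
finger_force: 0.0
```

Run:
```python
from h import *
im=camera("side");x,y=290,190
cv2.imwrite("pics/c3.png",cv2.resize(im[y:y+120,x:x+120],(0,0),fx=5,fy=5,interpolation=2)[:,:,::-1])
s=sensors.read_state();print(s["tool_pos"],s["contact_force"])
```

```text
[505.96350571 307.3089109  122.55612608] [-0.477152    0.21110213  1.04685808]
```

View pics/c3.png

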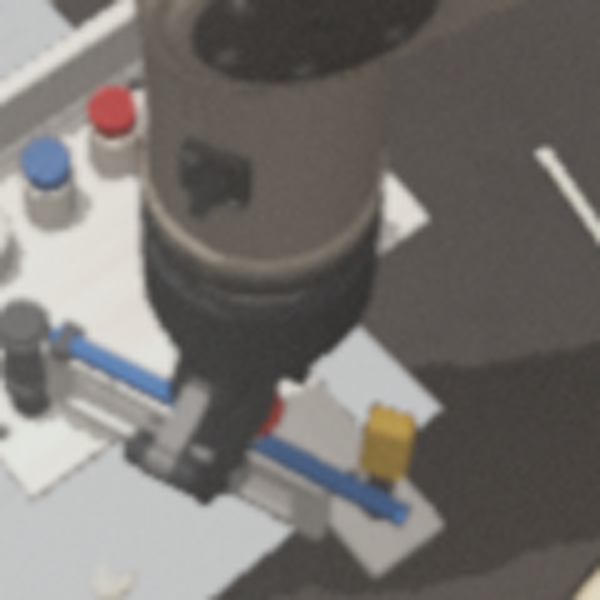

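The fingers straddle the ball, red at crop (268,415), with the bar running underneath. Closing.

>>> {"fn": "jog_arm", "kwargs": {"moves": [[0,0,0.002,0,0,0],[0,0,0.002,0,0,0],[0,0,0.002,0,0,0],[0,0,0.002,0,0,0],[0,0,0.002,0,0,0],[0,0,0.002,0,0,0]], "grip": 1, "squeeze": 30}}

```text
time: 4.55
tool_pos: [506.0, 307.1, 120.6]
orientation: [-0.0, 0.996, 0.094, 0.0]
contact_force: [-0.3, -1.0, 2.6]
width: 19.7
finger_force: 29.3
```

>>> {"fn": "jog_arm", "kwargs": {"moves": [[0.0015,0,-0.004,0,0,0],[0.0034,0,-0.0078,0,0,0],[0.0054,0,-0.0115,0,0,0],[0.0076,0,-0.0153,0,0,0],[0.0099,0,-0.0189,0,0,0],[0.0099,0,-0.0189,0,0,0],[0.0099,0,-0.0189,0,0,0]]}}

```text
time: 5.25
tool_pos: [515.3, 308.6, 139.1]
orientation: [0.0, 0.996, 0.094, -0.0]
contact_force: [0.2, -1.5, -2.1]
width: 19.7
finger_force: 29.4
```

Run:
```python
from h import *
im=camera("side");x,y=290,190
cv2.imwrite("pics/c4.png",cv2.resize(im[y:y+120,x:x+120],(0,0),fx=5,fy=5,interpolation=2)[:,:,::-1])
s=sensors.read_state();print(s["tool_pos"],s["contact_force"],s["wrist_torque"])
```

```text
[515.28301037 308.60075153 139.00595872] [ 0.31557234 -0.51848409 -2.99152629] [ 0.00938709  0.08299551 -0.00866169]
```

View pics/c4.png

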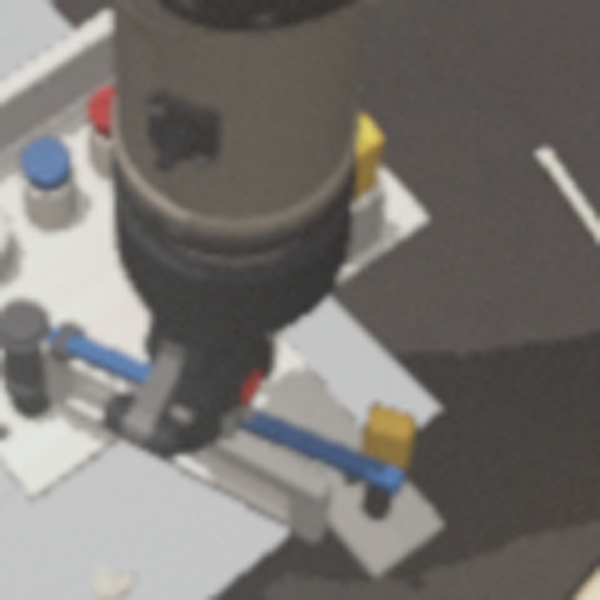

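```bash
cat >> h.py <<'E'
H=np.array([604,326.])
def arc(phi,r,z): p=np.radians(phi);return (H[0]+r*np.cos(p),H[1]+r*np.sin(p),z,phi+180)
E
python3 - <<'E'
from h import *
rel((515.2,309.0,138.9,10.8),[arc(f,90.1,139) for f in (-169.2,-165,-160,-155,-150,-145,-140,-135,-130,-125,-120,-115,-113.5)])
E
```

```text
[0.0003, -0.0001, -0.0001, 0, 0, -0.00]
[0.0006, 0.0065, -0.0001, 0, 0, -4.20]
[0.0015, 0.0143, -0.0001, 0, 0, -9.20]
[0.0031, 0.0220, -0.0001, 0, 0, -14.20]
[0.0053, 0.0296, -0.0001, 0, 0, -19.20]
[0.0082, 0.0369, -0.0001, 0, 0, -24.20]
[0.0118, 0.0439, -0.0001, 0, 0, -29.20]
[0.0159, 0.0506, -0.0001, 0, 0, -34.20]
[0.0206, 0.0569, -0.0001, 0, 0, -39.20]
[0.0258, 0.0628, -0.0001, 0, 0, -44.20]
[0.0315, 0.0681, -0.0001, 0, 0, -49.20]
[0.0377, 0.0730, -0.0001, 0, 0, -54.20]
[0.0396, 0.0744, -0.0001, 0, 0, -55.70]
```

Half of the swing first, then check forces.

>>> {"fn": "jog_arm", "kwargs": {"moves": [[0.0006,0.0065,0,0,0,-4.2],[0.0015,0.0143,0,0,0,-9.2],[0.0031,0.022,0,0,0,-14.2],[0.0053,0.0296,0,0,0,-19.2],[0.0082,0.0369,0,0,0,-24.2],[0.0118,0.0439,0,0,0,-29.2],[0.0118,0.0439,0,0,0,-29.2],[0.0118,0.0439,0,0,0,-29.2]]}}

```text
time: 6.1
tool_pos: [534.7, 267.6, 138.9]
orientation: [0.0, 0.94, 0.341, -0.001]
contact_force: [-1.0, -1.9, -2.1]
width: 20.2
finger_force: 29.7
```

Run:
```python
from h import *
rel(arc(-140,90.1,139),[arc(f,90.1,139) for f in (-136,-132,-128,-124,-120,-117,-114)])
```

```text
[0.0002, 0.0063, 0.0000, 0, 0, -4.00]
[0.0009, 0.0125, 0.0000, 0, 0, -8.00]
[0.0020, 0.0187, 0.0000, 0, 0, -12.00]
[0.0035, 0.0248, 0.0000, 0, 0, -16.00]
[0.0054, 0.0308, 0.0000, 0, 0, -20.00]
[0.0072, 0.0352, 0.0000, 0, 0, -23.00]
[0.0091, 0.0395, 0.0000, 0, 0, -26.00]
```

>>> {"fn": "jog_arm", "kwargs": {"moves": [[0.0002,0.0063,0,0,0,-4],[0.0009,0.0125,0,0,0,-8],[0.002,0.0187,0,0,0,-12],[0.0035,0.0248,0,0,0,-16],[0.0054,0.0308,0,0,0,-20],[0.0072,0.0352,0,0,0,-23],[0.0091,0.0395,0,0,0,-26],[0.0091,0.0395,0,0,0,-26],[0.0091,0.0395,0,0,0,-26]]}}

```text
time: 7.0
tool_pos: [567.4, 243.3, 139.1]
orientation: [0.0, 0.839, 0.544, -0.0]
contact_force: [-1.0, -1.4, -0.6]
width: 19.5
finger_force: 29.7
```

Run:
```python
from h import *
for _ in range(3):
    im=camera("top")
    s=sensors.read_state();f=s["contact_force"];u=np.radians(-114);print(s["tool_pos"],"rad",f[0]*np.cos(u)+f[1]*np.sin(u),"tan(in+)",-f[0]*np.sin(u)+f[1]*np.cos(u),f[2])
o=[]
for n in("side",):
    im2=camera(n);o.append(cv2.resize(im2[160:305,240:380],(0,0),fx=2.8,fy=2.8,interpolation=2))
o.append(cv2.resize(im[170:315,255:395],(0,0),fx=2.8,fy=2.8,interpolation=2))
cv2.imwrite("pics/c5.png",np.hstack(o)[:,:,::-1])
```

```text
[567.38824297 243.38402823 139.20655581] rad 2.433743536762732 tan(in+) 0.24668040859012563 -1.7770753048443266
[567.41568695 243.36119413 139.23494089] rad 1.7861001392163718 tan(in+) 0.23641838899241818 -1.1510028751228993
[567.41914034 243.41241845 139.28225748] rad 1.3851283683621596 tan(in+) 0.0988387912479074 -1.3223953917619693
```

View pics/c5.png

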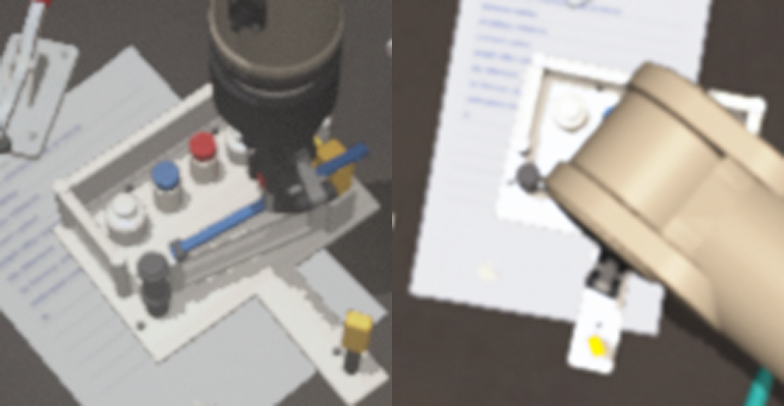

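Run:
```python
from h import *
rel(arc(-114,90.1,139),[arc(f,90.1,139) for f in (-112,-110,-109,-108)])
rel(arc(-109,90.1,139),[arc(f,90.1,139) for f in (-108,-107,-106)])
```

```text
[0.0001, 0.0031, 0.0000, 0, 0, -2.00]
[0.0002, 0.0063, 0.0000, 0, 0, -4.00]
[0.0003, 0.0079, 0.0000, 0, 0, -5.00]
[0.0005, 0.0094, 0.0000, 0, 0, -6.00]
[0.0000, 0.0016, 0.0000, 0, 0, -1.00]
[0.0001, 0.0031, 0.0000, 0, 0, -2.00]
[0.0001, 0.0047, 0.0000, 0, 0, -3.00]
```

>>> {"fn": "jog_arm", "kwargs": {"moves": [[0,0.0016,0,0,0,-1],[0,0.0031,0,0,0,-2],[0.0002,0.0047,0,0,0,-3],[0.0003,0.0063,0,0,0,-4],[0.0003,0.0078,0,0,0,-5],[0.0003,0.0078,0,0,0,-5],[0.0003,0.0078,0,0,0,-5]]}}

```text
time: 7.9
tool_pos: [575.1, 240.4, 139.1]
orientation: [0.0, 0.814, 0.58, 0.0]
contact_force: [-1.4, -1.9, -1.3]
width: 20.0
finger_force: 29.7
```

>>> {"fn": "jog_arm", "kwargs": {"moves": [[0,0.0008,0,0,0,-0.5],[0,0.0016,0,0,0,-1],[0,0.0016,0,0,0,-1],[0,0.0016,0,0,0,-1]]}}

```text
time: 8.3
tool_pos: [576.5, 239.9, 139.2]
orientation: [0.0, 0.809, 0.587, 0.0]
contact_force: [-2.1, -2.4, -1.0]
width: 19.8
finger_force: 29.7
```

>>> {"fn": "jog_arm", "kwargs": {"moves": [[0,0.0008,0,0,0,-0.5],[0,0.0016,0,0,0,-1],[0,0.0016,0,0,0,-1],[0,0.0016,0,0,0,-1]]}}

```text
time: 8.7
tool_pos: [578.0, 239.5, 139.2]
orientation: [0.0, 0.804, 0.595, 0.0]
contact_force: [-1.6, -1.6, -1.6]
width: 20.3
finger_force: 29.7
```

>>> {"fn": "jog_arm", "kwargs": {"moves": [[0,0.0008,0,0,0,-0.5],[0,0.0016,0,0,0,-1],[0,0.0016,0,0,0,-1],[0,0.0016,0,0,0,-1]]}}

```text
time: 9.1
tool_pos: [579.6, 239.1, 139.1]
orientation: [0.0, 0.799, 0.602, 0.0]
contact_force: [-1.6, -2.6, -1.1]
width: 19.7
finger_force: 29.7
```

>>> {"fn": "jog_arm", "kwargs": {"moves": [[0,0.0008,0,0,0,-0.5],[0,0.0016,0,0,0,-1],[0,0.0016,0,0,0,-1],[0,0.0016,0,0,0,-1]]}}

```text
time: 9.5
tool_pos: [581.1, 238.6, 139.2]
orientation: [0.0, 0.794, 0.608, 0.0]
contact_force: [-1.3, -3.2, -1.3]
width: 19.9
finger_force: 29.7
```

>>> {"fn": "jog_arm", "kwargs": {"moves": [[-0.0003,0.0008,0,0,0,-0.5],[-0.0005,0.0016,0,0,0,-1],[-0.0005,0.0016,0,0,0,-1],[-0.0005,0.0016,0,0,0,-1]]}}

```text
time: 9.9
tool_pos: [582.5, 238.2, 139.2]
orientation: [-0.0, 0.788, 0.616, 0.0]
contact_force: [-1.0, -0.3, -1.6]
width: 19.7
finger_force: 29.6
```

>>> {"fn": "jog_arm", "kwargs": {"moves": [[0,0.0008,0,0,0,-0.5],[0,0.0016,0,0,0,-1],[0,0.0016,0,0,0,-1],[0,0.0016,0,0,0,-1]]}}

```text
time: 10.3
tool_pos: [584.0, 237.8, 139.2]
orientation: [-0.0, 0.783, 0.622, 0.0]
contact_force: [-1.0, 0.2, -3.3]
width: 20.1
finger_force: 29.6
```

>>> {"fn": "jog_arm", "kwargs": {"moves": [[0,0.0008,0,0,0,-0.5],[0,0.0016,0,0,0,-1],[0,0.0016,0,0,0,-1],[0,0.0016,0,0,0,-1]]}}

```text
time: 10.7
tool_pos: [584.8, 237.5, 139.0]
orientation: [-0.001, 0.777, 0.629, -0.0]
contact_force: [-2.4, 1.8, -3.2]
width: 19.6
finger_force: 29.6
```

>>> {"fn": "jog_arm", "kwargs": {"moves": [[0,0.0008,0,0,0,-0.5],[0,0.0008,0,0,0,-0.5],[0,0.0008,0,0,0,-0.5]]}}

```text
time: 11.0
tool_pos: [585.4, 237.4, 139.0]
orientation: [-0.001, 0.774, 0.633, -0.001]
contact_force: [-4.4, 2.2, -2.9]
width: 19.5
finger_force: 29.6
```

Run:
```python
from h import *
F=[]
for _ in range(4):
    im=camera("side");s=sensors.read_state();F.append(s["contact_force"])
f=np.mean(F,0);u=np.radians(-101.7);print(s["tool_pos"],f,"rad",f[0]*np.cos(u)+f[1]*np.sin(u),"tan",-f[0]*np.sin(u)+f[1]*np.cos(u))
cv2.imwrite("pics/c6.png",cv2.resize(im[180:290,280:390],(0,0),fx=5,fy=5,interpolation=2)[:,:,::-1])
```

```text
[585.3835998  237.33298356 138.95808548] [-4.62785942  2.38221699 -2.83312646] rad -1.394250123224073 tan -5.01478885242823
```

View pics/c6.png

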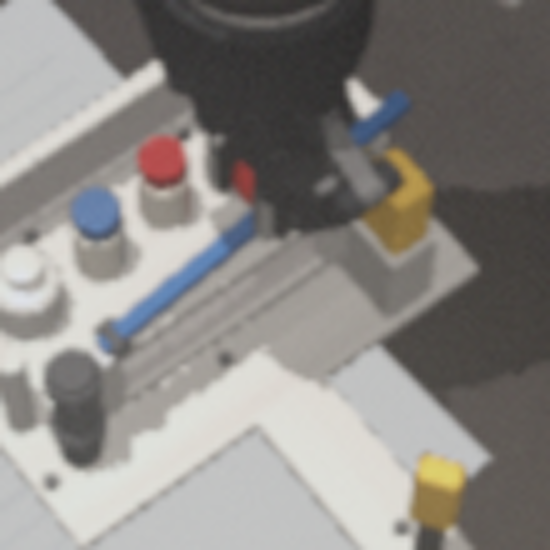

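Bar end at crop (395,110) now stands over and behind the keeper (400,190), with about 5 N felt. Push a touch more, then lower partway.

>>> {"fn": "jog_arm", "kwargs": {"moves": [[0,0.0004,0,0,0,0],[0,0.0004,0,0,0,0],[-0.0023,0.0004,0.0036,0,0,0],[-0.0043,0.0004,0.007,0,0,0],[-0.0057,0.0004,0.0095,0,0,0],[-0.0069,0.0004,0.0118,0,0,0],[-0.0069,0.0004,0.0118,0,0,0]]}}

```text
time: 11.9
tool_pos: [584.3, 230.9, 127.5]
orientation: [-0.001, 0.774, 0.633, -0.0]
contact_force: [-4.8, 1.8, -1.0]
width: 19.9
finger_force: 29.8
```

>>> {"fn": "jog_arm", "kwargs": {"moves": [[-0.0009,0,0.002,0,0,0],[-0.0017,0,0.0039,0,0,0],[-0.0017,0,0.0039,0,0,0]]}}

```text
time: 12.2
tool_pos: [584.0, 229.3, 123.9]
orientation: [-0.001, 0.774, 0.633, -0.0]
contact_force: [-4.9, 1.6, 0.5]
width: 19.8
finger_force: 29.8
```

>>> {"fn": "jog_arm", "kwargs": {"moves": [[-0.0007,0,0.0016,0,0,0],[-0.0013,0,0.0032,0,0,0],[-0.0013,0,0.0032,0,0,0]]}}

```text
time: 12.5
tool_pos: [583.9, 228.2, 121.3]
orientation: [-0.001, 0.774, 0.633, 0.0]
contact_force: [-6.0, 1.7, 1.5]
width: 19.6
finger_force: 29.9
```

Run:
```python
from h import *
im=camera("side");s=sensors.read_state();print(s["tool_pos"],s["contact_force"])
cv2.imwrite("pics/c7.png",cv2.resize(im[180:290,280:390],(0,0),fx=5,fy=5,interpolation=2)[:,:,::-1])
```

```text
[583.87521577 228.13468761 121.24038244] [-5.64711728  1.21712022  1.20942177]
```

View pics/c7.png

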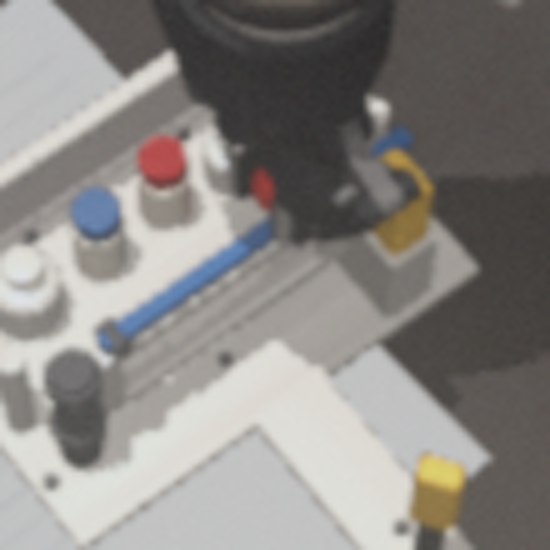

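Bar end at crop (400,138), down behind the keeper. Ease the push, then open.

>>> {"fn": "jog_arm", "kwargs": {"moves": [[0,-0.001,0,0,0,0],[0,-0.0015,0,0,0,0],[0,-0.0015,0,0,0,0]]}}

```text
time: 12.85
tool_pos: [583.4, 228.2, 121.2]
orientation: [-0.0, 0.774, 0.633, 0.001]
contact_force: [-5.4, 1.3, 2.2]
width: 19.8
finger_force: 29.9
```

>>> {"fn": "jog_arm", "kwargs": {"moves": [[0,0,0,0,0,0],[0,0,0,0,0,0],[0,0,0,0,0,0],[0,0,0,0,0,0],[0,0,0,0,0,0],[0,0,0,0,0,0]], "grip": 0}}

```text
time: 13.45
tool_pos: [583.5, 227.2, 120.3]
orientation: [0.0, 0.775, 0.632, 0.0]
contact_force: [0.5, 0.1, 0.1]
width: 42.9
finger_force: 0.0
```

>>> {"fn": "jog_arm", "kwargs": {"moves": [[0,0,-0.01,0,0,0],[0,0,-0.025,0,0,0],[0,0,-0.045,0,0,0],[0,0,-0.07,0,0,0],[0,0,-0.1,0,0,0],[-0.03,0,-0.13,0,0,0],[-0.07,0,-0.15,0,0,0],[-0.1,0,-0.15,0,0,0],[-0.14,-0.02,-0.15,0,0,0],[-0.18,-0.04,-0.15,0,0,0],[-0.18,-0.04,-0.15,0,0,0],[-0.18,-0.04,-0.15,0,0,0]]}}

```text
time: 14.65
tool_pos: [508.3, 57.7, 271.6]
orientation: [0.001, 0.776, 0.631, 0.001]
contact_force: [0.1, 0.4, 1.1]
width: 42.8
finger_force: 0.0
```

Run:
```python
from h import *
o=[]
for n in("side","top"):
    im=camera(n);x,y,w,h=ROI[n];o.append(cv2.resize(im[y:y+145,x:x+140],(0,0),fx=2.8,fy=2.8,interpolation=2))
    print(n,[(int(a),p.round(1).tolist()) for a,p,b in blobs(n,"red",im)])
cv2.imwrite("pics/c8.png",np.hstack(o)[:,:,::-1])
s=sensors.read_state();print(s["time"],s["tool_pos"],s["contact_force"])
```

```text
side [(76, [335.7, 216.9]), (46, [311.9, 211.5])]
top [(61, [347.7, 240.8]), (50, [349.0, 214.1])]
14.75 [508.61017278  60.73179017 271.59799396] [-0.12611014  0.84930945  0.48221046]
```

View pics/c8.png

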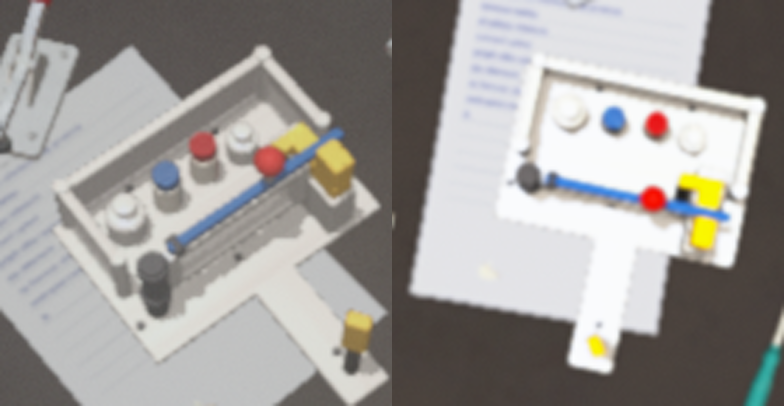

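The gate is shut, with the bar lying in the slot behind the keeper block and the contents unmoved. One height check of the ball before I hand in.

Run:
```python
from h import *
b=tri((335.7,216.9),(347.7,240.8));print(b,np.linalg.norm(b[:2]-H))
if b[2]<123:
    from station import manip
    print(manip.close_job())
```

```text
[582.35054557 229.93308546 120.93476314] 98.47614404942922
the job is handed in; nothing more can be done
None
```

The gate is shut and the bar is down behind the keeper. The ball measures 121 mm over the bench by camera, against about 120 mm with the bar level at the start. The gripper has let go and backed clear, nothing in the pen looked moved, and I handed the job in at about 15 s of the 64 s allowed; no verdict came back.

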